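# Fetch the garlic from among the spice jars

### The arm

A 6-joint arm with a two-finger parallel gripper is mounted at the origin on a cart in front of the work surface, level with it; the furniture and walls round the work are solid. World frame = base frame: x ahead of the robot, y to its left, z up, the work surface at z = 0. Lengths are in m, angles in degrees, forces in N, time in s.
With the tool pointing down it reaches from about 0.275 to 0.725 m from the base axis. Payload 15.9 kg.
Tool frame: the origin (TCP) lies on the centre line of the jaws, within the pads' length; the fingertips stand 19 mm ahead of it and the grasp point (between the pads) is the TCP; z points along the fingers, y is the line along which they close (so a half turn about z gives the same grasp; the last joint's range is limited). The gripper opens to 85 mm and grips with 20 to 120 N. Pads are 22 mm wide; open, the fingers measure 114 mm over their backs; the gripper's body (76 mm by 85 mm) begins 54 mm behind the grasp point. The pads swing forward as they close: fully open they stand 13 mm farther back than shut.
Start: joints at [69.328, 12.198, -1.971, 75.831, 0, 90], TCP at [0.177, 0.468, 0.25] pointing down, gripper open.
Joint ranges: [-170.91, 170.91], [-42.67, 98.43], [-65.05, 77.54], [-120.47, 116.71], [-90, 82.35], [-180, 180]. Speed limits (degrees/s): [108.29, 108.29, 136.94, 147.25, 180, 180].

### API

Orientations are given as a 3x3 rotation matrix whose columns are the frame's x, y, z axes.
In Python, from plant import r gives the robot as it stands.
- The arm moves only by the shell command python3 nudge.py 'ROWS' [OPENING]. ROWS is a JSON list of rows, 1 to 20 of them, each of 6 numbers: dx, dy, dz in m, then a rotation vector rx, ry, rz in degrees; each row shifts and turns the commanded pose from where the row before left it, along the tool's axes as they then stand; what a row does not reach is not made up. A row lasts 1/12 s, in which the tool goes at most 0.0417 m and 7.16 degrees, less where a joint would pass 70% of its speed; a pose out of reach is approached as far as the arm can. OPENING is the finger opening in m, set as the command begins (- or left out keeps the last). The fingers move at their own pace and stop on an object; the grip force is fixed at half the most. Time passes only in rows, so rows that do not move let the fingers close. It prints the time, the measured TCP pose, the force, the opening and the grip force at its end.
- r.get_state(): the state, without advancing time (a new reading comes with each control period).
- r.capture(name): name is "scene" or "top" or "wrist"; returns a dict with "img" (480x640x3 uint8, red, green, blue), "fx", "fy", "cx", "cy" (pixels), "world_from_camera" (4x4, takes a point from camera to world coordinates). Camera axes: x right, y down, z forward; pixel columns grow to the right and rows downward; lengths in m; the calibration is good to about 2 mm. The wrist camera is an equidistant fisheye: a pixel r from the principal point sees the ray r / f radians off the axis. A picture is of the moment at which its call begins. There is no depth.
- r.sign_off(): hands the job in; it is judged then, once.
The state is a dict: "time": time; "qpos": joint angles; "joint_vel": joint speeds; "joint_torque": joint torques, N m; "position": TCP position; "orientation": TCP orientation; "wrist_force": force on the tool from outside, world axes, zero at the start; "torque": the same for the moment, N m; "gripper_width": finger opening in m; "gripper_force": force on a finger pad.
Only numpy, scipy, OpenCV 4.12 (cv2) and the standard library are available. Lean on these libraries where they do the work, as an engineer would, in place of code of your own. Each camera call takes 0.05 s, during which the arm holds its last target. There are 200 camera calls.

### The job

A garlic bulb is hemmed in by three spice jars on the round wooden board. First clear all three jars onto the steel tray, standing upright; then take the garlic out and lay it in the middle of the chopping board; then stand each jar upright back on the very spot it came from. Leave the lemon and the glass of wooden picks where they are.

Things in the scene. Friction and masses are not known exactly. Their poses are not given: they have to be found in the camera images.
- garlic: Whole garlic bulb, off-white, about 60 mm wide and 58 mm high with its pointed top, widest about 20 to 25 mm above its underside; about 40 g. Starts in the centre of the round wooden board. Origin: centre of its underside, z up.
- round_tin: Wide round tin with a grey metal lid, 62 mm diameter, 96 mm high, about 0.26 kg; the widest of the three jars. Straight sides. Origin: centre of its underside, z up. Its place to return to is wherever it stood at the start, on one of the three inlaid rings.
- small_shaker: Slim straight-sided round shaker with a broad dark cap, 46 mm diameter, 103 mm high (the cap is the top 24 mm and as wide as the body), about 0.13 kg. Origin: centre of its underside, z up. Its place to return to is wherever it stood at the start, on one of the three inlaid rings.
- necked_bottle: Dark bottle with sloping shoulders, a narrow neck and a small pale cap: body 49 mm diameter, 137 mm high overall, cap 29 mm wide over the top 18 mm; the tallest of the three jars; about 0.19 kg. Body straight up to about 90 mm. Origin: centre of its underside, z up. Its place to return to is wherever it stood at the start, on one of the three inlaid rings.
- spice_board: Fixed round board of light wood, 224 mm diameter, flat top 12 mm above the worktop. Three dark inlaid rings of 72 mm diameter are flush in it, centred 64 mm from the middle at 0, 120 and 240 degrees from its x axis; a jar stands on each, within 3 mm of its centre; which jar has which ring varies. Origin: centre of its underside, z up. Turned and shifted from start to start.
- steel_tray: Fixed shallow rectangular steel tray, the side area for the jars: 290 mm along its x, 124 mm along its y, floor 3 mm above the worktop, rim up to 17 mm above the worktop. All three jars fit side by side along its x. Lies to the left of the round board. Origin: centre of its underside, z up.
- chopping_board: Fixed wooden chopping board, 220 mm along its x, 340 mm along its y, 22 mm thick, flat on top. Lies to the right of the round board. Origin: centre of its underside, z up.
- lemon: Yellow lemon lying on the worktop, 78 x 55 x 56 mm, a bystander to be left alone. Origin: centre of its underside.
- pick_glass: Small amber glass with wooden picks standing in it, 41 mm diameter, 79 mm high with the picks, a bystander to be left alone. Origin: centre of its underside.

How it is judged:
By the outcome, as a careful person would: the job done as asked, in the order asked, and still so for the second after the job is handed in, with the robot touching nothing.
It also fails if it takes over 147 s, if anything falls off the work surface, if the arm or the gripper's body presses on something with over 40 N, if the wrist force passes 120 N, or if a joint passes its speed limit or range.

## Working session

There is one attempt and no reset: what is moved stays moved. The work goes in short steps, Python scripts to look and compute and a shell command to move; the robot and the scene stay as the last step left them, time stands still between calls to the robot, and variables do not carry over. Pictures are saved under pics/ and viewed, at most 14 in all, crops included, and the job is handed in when it is done.

```bash
ls; mkdir -p pics; python3 - <<'E'
from plant import r
import cv2,numpy as np
s=r.get_state();print(s['time'],s['position'],np.round(s['orientation'],3).tolist(),s['gripper_width'])
for n in('top','scene'):
    c=r.capture(n);cv2.imwrite(f'pics/{n}0.png',c['img'][:,:,::-1]);print(n,c['fx'],c['fy'],c['cx'],c['cy'],np.round(c['world_from_camera'],4).tolist())
E
```

```text
nudge.py
pics
plant.py
0.0 [0.1763752  0.46751334 0.24981562] [[-0.936, 0.353, -0.0], [0.353, 0.936, -0.001], [0.0, -0.001, -1.0]] 0.08553481516054742
top 549.9530825042433 549.9530825042433 320.7039430177583 250.7660348567048 [[0.0033, -0.9874, 0.1584, 0.3449], [-0.9998, -0.0059, -0.0163, 0.0585], [0.0171, -0.1583, -0.9872, 1.0597], [0.0, 0.0, 0.0, 1.0]]
scene 587.2561251888694 587.2561251888694 325.4449246284356 241.6844539517039 [[-0.3878, 0.7054, -0.5934, 1.1238], [0.9217, 0.2918, -0.2555, 0.3046], [-0.0071, -0.646, -0.7633, 0.8349], [0.0, 0.0, 0.0, 1.0]]
```
View pics/top0.png

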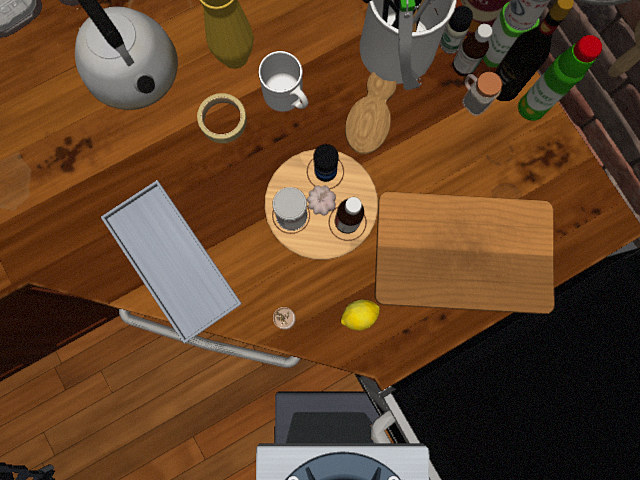

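View pics/scene0.png

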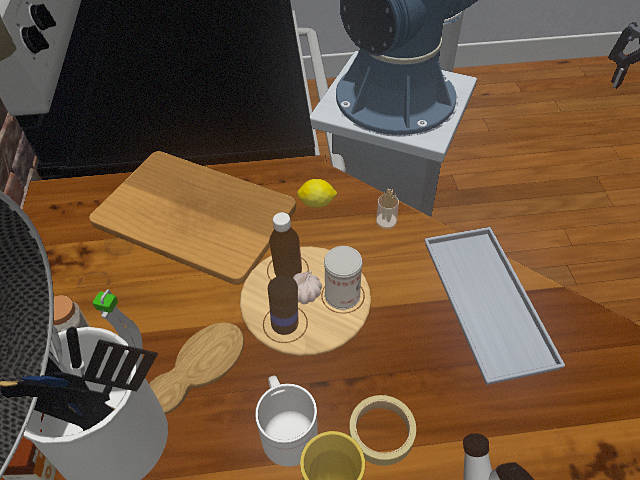

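The top view shows the tin at (290,207), the shaker at (326,163), the bottle at (350,213) and the garlic at (321,199). The tray is on the left around (170,260), and the chopping board is on the right. I'll enlarge the round board in both views.

```bash
python3 - <<'E'
import cv2,numpy as np
a=cv2.imread('pics/top0.png')[140:265,255:385];b=cv2.imread('pics/scene0.png')[205:355,235:375]
a=cv2.resize(a,(400,385),interpolation=cv2.INTER_NEAREST);b=cv2.resize(b,(380,385),interpolation=cv2.INTER_NEAREST)
cv2.imwrite('pics/crop0.png',np.hstack([a,b]))
E
```

View pics/crop0.png

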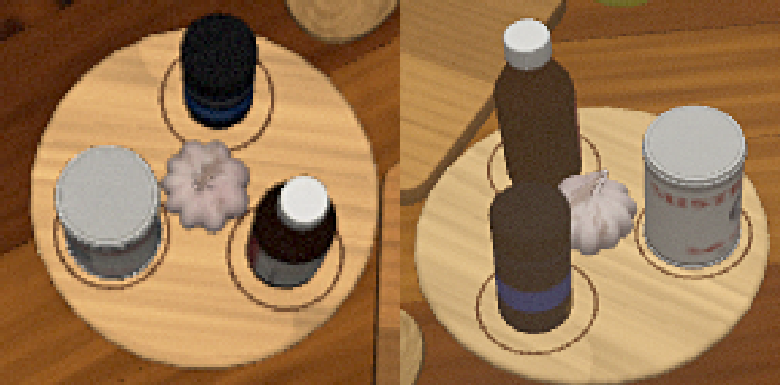

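The crop shows clear outlines for all three jar caps, the rings and the garlic. Next I'll fit the positions.

```bash
cat > h.py <<'E'
import cv2,numpy as np
from scipy.optimize import least_squares
def ray(c,uv):
    uv=np.atleast_2d(uv).astype(float);M=c['world_from_camera']
    d=np.c_[(uv[:,0]-c['cx'])/c['fx'],(uv[:,1]-c['cy'])/c['fy'],np.ones(len(uv))]@M[:3,:3].T
    return M[:3,3],d
def plane(c,uv,z):
    o,d=ray(c,uv);return (o+d*((z-o[2])/d[:,2])[:,None])[:,:2]
def circ(P,R=None):
    x0=[*P.mean(0)]+([] if R else [.05])
    f=lambda x:np.hypot(*(P-x[:2]).T)-(R or x[2])
    s=least_squares(f,x0,loss='soft_l1',f_scale=.001);return np.round(s.x,4),round(float(np.sqrt(np.mean(s.fun**2))),4)
def big(m,box):
    k=np.zeros_like(m);x0,y0,x1,y1=box;k[y0:y1,x0:x1]=m[y0:y1,x0:x1]
    cs=cv2.findContours(k,cv2.RETR_EXTERNAL,cv2.CHAIN_APPROX_NONE)[0]
    return max(cs,key=cv2.contourArea)[:,0]
E
python3 - <<'E'
from plant import r
from h import *
c=r.capture('top');im=c['img'];hsv=cv2.cvtColor(im,cv2.COLOR_RGB2HSV)
for p in [(290,205),(291,222),(326,155),(326,175),(354,206),(348,215),(321,199),(300,240),(340,240),(275,165),(170,260),(460,250),(380,240),(250,260)]: print(p,hsv[p[1],p[0]],end=' ')
print()
H,S,V=[hsv[...,i].astype(int) for i in range(3)]
u8=lambda m:(m*255).astype(np.uint8)
# round board
wood=u8((V>150)&(H<30)); k=big(wood,(255,140,377,265)); k=cv2.convexHull(k)[:,0]
print('board',circ(plane(c,k,.012)),len(k))
# tin lid: grey
k=big(u8((S<60)&(V>60)),(262,180,309,240)); top=k[k[:,1]<207]; print('tin',circ(plane(c,top,.108)),circ(plane(c,top,.108),.031),len(top))
k=big(u8((V<75)),(305,140,348,190)); top=k[k[:,1]<160]; print('shaker',circ(plane(c,top,.115)),circ(plane(c,top,.115),.023),k.min(0),k.max(0))
k=big(u8((S<50)&(V>130)),(340,190,370,220)); print('cap',circ(plane(c,k,.149)),circ(plane(c,k,.149),.0145),k.min(0),k.max(0))
k=big(u8((S<85)&(V>90)),(308,184,340,216)); print('garlic',circ(plane(c,k,.035)),k.min(0),k.max(0))
for n,m,b,z in(('tray',u8(S<70),(90,170,245,350),.017),('chop',u8((V>95)&(H<25)),(374,185,560,318),.022)):
    m=cv2.morphologyEx(m,cv2.MORPH_OPEN,np.ones((7,7)));k=big(m,b);P=plane(c,k,z).astype(np.float32);R=cv2.minAreaRect(P*1000);print(n,R,np.round(cv2.boxPoints(R)).tolist())
s=r.capture('scene');
h2=cv2.cvtColor(s['img'],cv2.COLOR_RGB2HSV);S2,V2=h2[...,1].astype(int),h2[...,2].astype(int)
k=big(u8((S2<50)&(V2>120)),(268,205,296,240));print('cap scene',k.min(0),k.max(0))
k=big(u8((V2>140)&(h2[...,0]<30)),(238,240,375,356));k=cv2.convexHull(k)[:,0];print('board scene',circ(plane(s,k,.012)))
k=big(u8((S2<60)&(V2>60)),(318,240,370,312));print('tin',k.min(0),k.max(0),circ(plane(s,k[k[:,1]<262],.108),.031),circ(plane(s,k[k[:,1]>300],.012),.031))
k=big(u8((V2<110)),(265,272,301,338));print('shaker',k.min(0),k.max(0),circ(plane(s,k[k[:,1]>324],.012),.023))
E
```

```text
(290, 205) [ 19  11 183] (291, 222) [ 5 64 80] (326, 155) [131 113  18] (326, 175) [110 161  19] (354, 206) [ 18   6 225] (348, 215) [ 17 196  30] (321, 199) [ 11  56 147] (300, 240) [ 17 120 230] (340, 240) [ 16 123 219] (275, 165) [ 10 197  83] (170, 260) [108  25 175] (460, 250) [ 14 156 141] (380, 240) [ 14 162 186] (250, 260) [ 15 194 151] 
board (array([0.6082, 0.0411, 0.1105]), 0.0003) 38
tin (array([0.5823, 0.0984, 0.0298]), 0.0015) (array([0.5808, 0.0983]), 0.0015) 62
shaker (array([0.6707, 0.0353, 0.0216]), 0.0028) (array([0.6691, 0.0356]), 0.0027) [309 143] [338 181]
cap (array([ 0.5707, -0.0118,  0.0129]), 0.0005) (array([ 0.5708, -0.012 ]), 0.0017) [346 197] [361 212]
garlic (array([0.6089, 0.0406, 0.0264]), 0.0017) [308 186] [335 214]
tray ((444.3732604980469, 336.243896484375), (368.58209228515625, 199.466796875), 34.801509857177734) [[236.0, 313.0], [350.0, 149.0], [653.0, 360.0], [539.0, 523.0]]
chop ((522.6302490234375, -242.8299102783203), (363.893310546875, 249.2916259765625), 89.30561065673828) [[396.0, -423.0], [645.0, -426.0], [649.0, -62.0], [400.0, -59.0]]
cap scene [273 212] [290 230]
board scene (array([0.6019, 0.0406, 0.1188]), 0.0108)
tin [324 246] [362 308] (array([0.5853, 0.1024]), 0.001) (array([0.5794, 0.0999]), 0.0005)
shaker [268 272] [300 334] (array([0.6687, 0.0334]), 0.0007)
```

```bash
cat >> h.py <<'E'
def plan(x,y,z,yaw=None):
    "print rows needed: turn first (tool z), then shift in the turned tool axes"
    from plant import r
    s=r.get_state();R=np.array(s['orientation']);p=np.array(s['position'])
    a=np.degrees(np.arctan2(R[1,1],R[0,1]));t=0
    if yaw is not None:
        t=(yaw-a+90)%180-90
    rz=-t;w=np.radians(rz);R2=R@np.array([[np.cos(w),-np.sin(w),0],[np.sin(w),np.cos(w),0],[0,0,1]])
    d=R2.T@(np.array([x,y,z])-p)
    print('t',round(s['time'],1),'pos',np.round(p,4),'yaw',round(a,1),'q6',np.round(s['qpos'][5],1),'| rz',round(rz,2),'rows',round(abs(rz)/7.16,1),'| d',np.round(d,4),'rows',round(np.linalg.norm(d)/.0417,1),'| F',np.round(s['wrist_force'],1))
E
python3 - <<'E'
from plant import r
from h import *
c=r.capture('top');hsv=cv2.cvtColor(c['img'],cv2.COLOR_RGB2HSV);H,S,V=[hsv[...,i].astype(int) for i in range(3)]
u8=lambda m:(m*255).astype(np.uint8)
for n,m,b,z in(('tray',u8((S<60)&(V>125)),(100,178,243,345),.015),('chop',u8((V>95)&(H<25)&(S<175)),(374,185,560,318),.022)):
    m=cv2.morphologyEx(m,cv2.MORPH_OPEN,np.ones((7,7)));k=big(m,b);P=plane(c,k,z).astype(np.float32);R=cv2.minAreaRect(P*1000);print(n,R,np.round(cv2.boxPoints(R)).tolist())
print('tray c',np.round(plane(c,[(157,182),(103,214),(186,342),(240,302)],.017),3).tolist())
print('chop c',np.round(plane(c,[(379,193),(553,202),(552,312),(377,304)],.022),3).tolist())
plan(.669,.0348,.25,85)
E
```

```text
tray ((492.29925537109375, 323.10504150390625), (284.44219970703125, 120.65416717529297), 35.34611892700195) [[341.0, 290.0], [411.0, 192.0], [643.0, 356.0], [573.0, 455.0]]
chop ((512.5673828125, -235.70787048339844), (338.41082763671875, 218.47885131835938), 87.03723907470703) [[395.0, -399.0], [613.0, -410.0], [630.0, -72.0], [412.0, -61.0]]
tray c [[0.646, 0.361], [0.582, 0.461], [0.339, 0.292], [0.413, 0.193]]
chop c [[0.626, -0.072], [0.611, -0.412], [0.397, -0.397], [0.41, -0.065]]
t 0.2 pos [0.1765 0.4677 0.2501] yaw 69.3 q6 90.0 | rz -15.67 rows 2.2 | d [-5.284e-01 -3.883e-01  2.000e-04] rows 15.7 | F [-0.3  0.2  0.8]
```

```bash
python3 nudge.py '[[0,0,0,0,0,-5.22],[0,0,0,0,0,-5.22],[0,0,0,0,0,-5.22],[-0.033,-0.0243,0,0,0,0],[-0.033,-0.0243,0,0,0,0],[-0.033,-0.0243,0,0,0,0],[-0.033,-0.0243,0,0,0,0],[-0.033,-0.0243,0,0,0,0],[-0.033,-0.0243,0,0,0,0],[-0.033,-0.0243,0,0,0,0],[-0.033,-0.0243,0,0,0,0],[-0.033,-0.0243,0,0,0,0],[-0.033,-0.0243,0,0,0,0],[-0.033,-0.0243,0,0,0,0],[-0.033,-0.0243,0,0,0,0],[-0.033,-0.0243,0,0,0,0],[-0.033,-0.0243,0,0,0,0],[-0.033,-0.0243,0,0,0,0],[-0.033,-0.0243,0,0,0,0]]'
python3 - <<'E'
from plant import r
from h import *
plan(.669,.0348,.078,85)
c=r.capture('wrist');cv2.imwrite('pics/w1.png',c['img'][:,:,::-1]);print(c['fx'],c['cx'],c['cy'],np.round(c['world_from_camera'],4).tolist())
E
```

```text
time: 1.83
position: [0.6696, 0.0326, 0.2501]
orientation: [[-0.996, 0.088, 0.0], [0.088, 0.996, 0.0], [-0.0, 0.0, -1.0]]
wrist_force: [0.0, 1.0, 0.9]
gripper_width: 0.0852
gripper_force: 0.0
t 1.8 pos [0.6696 0.0326 0.2501] yaw 85.0 q6 7.8 | rz -0.02 rows 0.0 | d [0.0008 0.0021 0.1721] rows 4.1 | F [0.  1.  0.9]
371.64829954431775 321.49393905712816 241.64558440656617 [[0.0876, 0.9447, 0.3159, 0.5883], [0.9962, -0.0827, -0.0289, 0.0394], [-0.0012, 0.3172, -0.9483, 0.3756], [0.0, 0.0, 0.0, 1.0]]
```

View pics/w1.png

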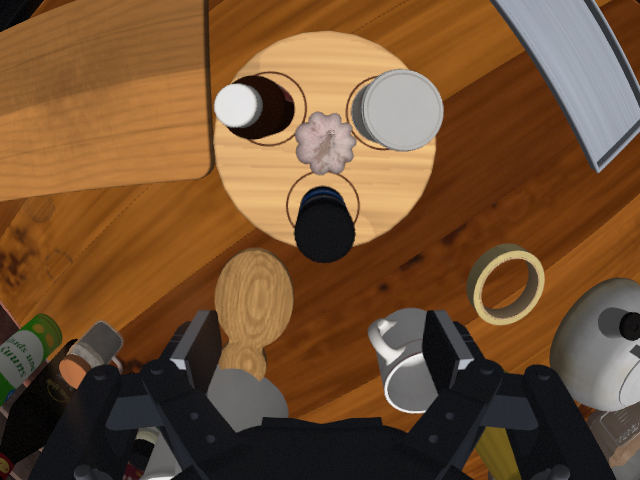

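The wrist view shows the shaker cap at (325,235), the tin lid at (402,110), the bottle cap at (239,106) and the garlic at (325,142). I'll use it to refine every position.

```bash
cat >> h.py <<'E'
def fplane(c,uv,z):
    uv=np.atleast_2d(uv).astype(float);M=c['world_from_camera'];q=uv-[c['cx'],c['cy']];rr=np.hypot(*q.T);th=rr/c['fx']
    d=np.c_[q/rr[:,None]*np.sin(th)[:,None],np.cos(th)]@M[:3,:3].T
    o=M[:3,3];return (o+d*((z-o[2])/d[:,2])[:,None])[:,:2]
E
python3 - <<'E'
from plant import r
from h import *
c=r.capture('wrist');hsv=cv2.cvtColor(c['img'],cv2.COLOR_RGB2HSV);H,S,V=[hsv[...,i].astype(int) for i in range(3)]
u8=lambda m:(m*255).astype(np.uint8)
k=big(u8((V>140)&(H<30)),(212,25,440,250));k=cv2.convexHull(k)[:,0];print('board',circ(fplane(c,k,.012)),len(k))
k=big(u8((S<45)&(V>100)),(345,65,446,155));t=k[(k[:,0]>385)];print('tin',circ(fplane(c,t,.108)),circ(fplane(c,t,.108),.031))
k=big(u8((S<45)&(V>100)),(205,78,266,135));print('cap',circ(fplane(c,k,.149)),k.min(0),k.max(0))
k=big(u8(V<60),(290,180,362,268));t=k[(k[:,1]>232)];print('shaker',circ(fplane(c,t,.115)),circ(fplane(c,t,.115),.023),k.min(0),k.max(0))
E
```

```text
board (array([0.603 , 0.0316, 0.1204]), 0.016) 24
tin (array([0.5834, 0.0973, 0.0295]), 0.0009) (array([0.5831, 0.0956]), 0.0015)
cap (array([ 0.5719, -0.0122,  0.0133]), 0.0005) [219  78] [263 119]
shaker (array([0.6703, 0.0339, 0.0215]), 0.0003) (array([0.6684, 0.0341]), 0.0006) [300 183] [361 258]
```

```bash
python3 nudge.py '[[0,0.0015,0,0,0,0],[0,0,0.034,0,0,0],[0,0,0.034,0,0,0],[0,0,0.034,0,0,0],[0,0,0.034,0,0,0],[0,0,0.034,0,0,0],[0,0,0,0,0,0],[0,0,0,0,0,0]]'
python3 nudge.py '[[0,0,0,0,0,0],[0,0,0,0,0,0],[0,0,0,0,0,0],[0,0,0,0,0,0],[0,0,0,0,0,0],[0,0,0,0,0,0],[0,0,0,0,0,0],[0,0,0,0,0,0],[0,0,0,0,0,0],[0,0,0,0,0,0]]' 0.02
```

```text
time: 2.6
position: [0.667, 0.0368, 0.0802]
orientation: [[-0.996, 0.086, -0.003], [0.086, 0.996, -0.0], [0.003, -0.0, -1.0]]
wrist_force: [0.3, -0.1, 0.9]
gripper_width: 0.0853
gripper_force: 0.0
time: 3.43
position: [0.6698, 0.0355, 0.0826]
orientation: [[-0.996, 0.088, 0.003], [0.088, 0.996, -0.0], [-0.003, -0.0, -1.0]]
wrist_force: [-0.8, -1.9, 11.5]
gripper_width: 0.0447
gripper_force: 59.3
```

```bash
python3 nudge.py '[[0,0,-0.02,0,0,0],[0,0,-0.03,0,0,0],[0,0,-0.03,0,0,0],[0,0,-0.03,0,0,0],[0,0,-0.03,0,0,0],[0,0,-0.03,0,0,0],[0.013,0.033,0,0,0,0],[0.013,0.033,0,0,0,0],[0.013,0.033,0,0,0,0],[0.013,0.033,0,0,0,0],[0.013,0.033,0,0,0,0],[0.013,0.033,0,0,0,0],[0.013,0.033,0,0,0,0],[0.013,0.033,0,0,0,0],[0.013,0.033,0,0,0,0],[0.013,0.033,0,0,0,0],[0,0,0,0,0,0],[0,0,0,0,0,0]]'
python3 - <<'E'
from h import *
from plant import r
for i in range(3): plan(.567,.378,.0726,85); c=r.capture('wrist')
cv2.imwrite('pics/w2.png',c['img'][:,:,::-1])
E
```

```text
time: 4.93
position: [0.5672, 0.3778, 0.2506]
orientation: [[-0.996, 0.085, 0.0], [0.085, 0.996, 0.0], [-0.0, 0.0, -1.0]]
wrist_force: [0.6, -0.8, -1.1]
gripper_width: 0.0444
gripper_force: 61.3
t 4.9 pos [0.5672 0.3778 0.2506] yaw 85.1 q6 38.5 | rz 0.15 rows 0.0 | d [0.0003 0.0002 0.178 ] rows 4.3 | F [ 0.6 -0.8 -1.1]
t 5.0 pos [0.5678 0.3764 0.2508] yaw 85.1 q6 38.5 | rz 0.06 rows 0.0 | d [0.0011 0.0015 0.1782] rows 4.3 | F [ 0.2  0.  -1.3]
t 5.0 pos [0.5682 0.3756 0.2508] yaw 85.0 q6 38.5 | rz -0.02 rows 0.0 | d [0.0015 0.0023 0.1782] rows 4.3 | F [-0.3 -0.7 -1.3]
```

View pics/w2.png

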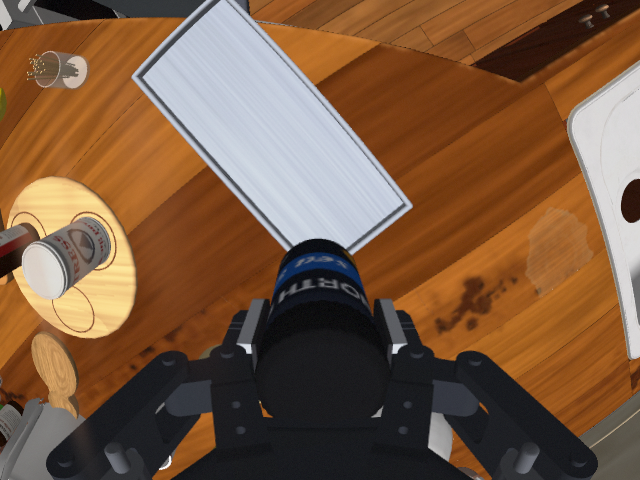

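The shaker is held upright in the jaws at (320,320), with the tray below it. I'll lower it.

```bash
python3 nudge.py '[[0.001,0.0015,0.03,0,0,0],[0,0,0.03,0,0,0],[0,0,0.03,0,0,0],[0,0,0.03,0,0,0],[0,0,0.03,0,0,0],[0,0,0.015,0,0,0],[0,0,0.01,0,0,0],[0,0,0,0,0,0],[0,0,0,0,0,0]]'
python3 nudge.py '[[0,0,0.001,0,0,0],[0,0,0.001,0,0,0],[0,0,0,0,0,0]]'
```

```text
time: 5.83
position: [0.5678, 0.3768, 0.0759]
orientation: [[-0.996, 0.089, 0.0], [0.089, 0.996, 0.0], [-0.0, 0.0, -1.0]]
wrist_force: [-0.3, -0.4, -1.4]
gripper_width: 0.0444
gripper_force: 61.0
time: 6.08
position: [0.5675, 0.3776, 0.0738]
orientation: [[-0.996, 0.088, 0.001], [0.088, 0.996, 0.001], [-0.001, 0.001, -1.0]]
wrist_force: [-0.1, -0.3, -1.9]
gripper_width: 0.0447
gripper_force: 61.0
```

```bash
python3 nudge.py '[[0,0,0.001,0,0,0],[0,0,0.001,0,0,0],[0,0,0,0,0,0]]'
```

```text
time: 6.33
position: [0.5676, 0.3777, 0.0725]
orientation: [[-0.996, 0.087, 0.002], [0.087, 0.996, 0.001], [-0.001, 0.001, -1.0]]
wrist_force: [-2.9, -2.9, 11.5]
gripper_width: 0.0448
gripper_force: 61.9
```

```bash
python3 nudge.py '[[0,0,0,0,0,0],[0,0,0,0,0,0],[0,0,0,0,0,0],[0,0,0,0,0,0],[0,0,0,0,0,0],[0,0,0,0,0,0],[0,0,-0.02,0,0,0],[0,0,-0.03,0,0,0],[0,0,-0.03,0,0,0],[0,0,-0.03,0,0,0],[0,0,-0.03,0,0,0],[0,0,-0.039,0,0,0]]' 0.085
python3 - <<'E'
from h import *
plan(.5825,.0975,.25,25)
E
```

```text
time: 7.33
position: [0.5664, 0.3771, 0.2505]
orientation: [[-0.996, 0.087, -0.002], [0.087, 0.996, -0.001], [0.002, -0.001, -1.0]]
wrist_force: [0.8, 1.5, 0.2]
gripper_width: 0.0851
gripper_force: 0.0
t 7.3 pos [0.5664 0.3771 0.2505] yaw 85.0 q6 38.7 | rz 59.99 rows 8.4 | d [-0.2602 -0.1036  0.0008] rows 6.7 | F [0.8 1.5 0.2]
```

```bash
python3 nudge.py '[[0,0,0,0,0,6],[0,0,0,0,0,6],[0,0,0,0,0,6],[0,0,0,0,0,6],[0,0,0,0,0,6],[0,0,0,0,0,6],[0,0,0,0,0,6],[0,0,0,0,0,6],[0,0,0,0,0,6],[0,0,0,0,0,6],[-0.0325,-0.013,0,0,0,0],[-0.0325,-0.013,0,0,0,0],[-0.0325,-0.013,0,0,0,0],[-0.0325,-0.013,0,0,0,0],[-0.0325,-0.013,0,0,0,0],[-0.0325,-0.013,0,0,0,0],[-0.0325,-0.013,0,0,0,0],[-0.0325,-0.013,0,0,0,0],[0,0,0,0,0,0],[0,0,0,0,0,0]]'
python3 - <<'E'
from h import *
from plant import r
plan(.5825,.0975,.08,25);c=r.capture('wrist');plan(.5825,.0975,.08,25)
cv2.imwrite('pics/w3.png',c['img'][:,:,::-1])
E
```

```text
time: 9.0
position: [0.5828, 0.0962, 0.2505]
orientation: [[-0.42, 0.908, 0.0], [0.908, 0.42, 0.0], [-0.0, 0.0, -1.0]]
wrist_force: [-0.5, 0.3, 0.5]
gripper_width: 0.0847
gripper_force: 0.0
t 9.0 pos [0.5828 0.0962 0.2505] yaw 24.8 q6 74.6 | rz -0.18 rows 0.0 | d [0.0013 0.0002 0.1705] rows 4.1 | F [-0.5  0.3  0.5]
t 9.1 pos [0.5827 0.0975 0.2504] yaw 24.9 q6 74.6 | rz -0.09 rows 0.0 | d [ 1.000e-04 -2.000e-04  1.704e-01] rows 4.1 | F [ 0.4 -0.1  0.1]
```

View pics/w3.png

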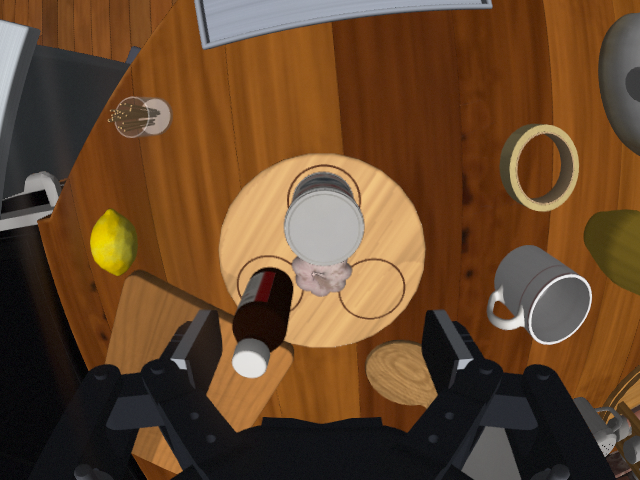

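The tin lid at (324,227) is centred between the fingers, and the bottle is clear of them. Descending to grip.

```bash
python3 nudge.py '[[0,0,0.034,0,0,0],[0,0,0.034,0,0,0],[0,0,0.034,0,0,0],[0,0,0.034,0,0,0],[0,0,0.034,0,0,0],[0,0,0,0,0,0],[0,0,0,0,0,0]]'
python3 nudge.py '[[0,0,0,0,0,0],[0,0,0,0,0,0],[0,0,0,0,0,0],[0,0,0,0,0,0],[0,0,0,0,0,0],[0,0,0,0,0,0],[0,0,0,0,0,0],[0,0,0,0,0,0]]' 0.04
python3 - <<'E'
from h import *
plan(.417,.272,.25,25)
E
```

```text
time: 9.63
position: [0.5816, 0.0988, 0.0797]
orientation: [[-0.424, 0.906, -0.003], [0.906, 0.424, -0.0], [0.001, -0.003, -1.0]]
wrist_force: [1.0, -0.2, 0.8]
gripper_width: 0.085
gripper_force: 0.0
time: 10.3
position: [0.584, 0.0984, 0.083]
orientation: [[-0.423, 0.906, 0.004], [0.906, 0.423, 0.001], [-0.001, 0.004, -1.0]]
wrist_force: [-3.8, 1.1, 10.3]
gripper_width: 0.0598
gripper_force: 63.8
t 10.3 pos [0.584  0.0984 0.083 ] yaw 25.0 q6 74.6 | rz -0.0 rows 0.0 | d [ 0.2278 -0.0774 -0.1675] rows 7.0 | F [-3.8  1.1 10.3]
```

```bash
python3 nudge.py '[[0,0,-0.02,0,0,0],[0,0,-0.03,0,0,0],[0,0,-0.03,0,0,0],[0,0,-0.03,0,0,0],[0,0,-0.03,0,0,0],[0,0,-0.03,0,0,0],[0.0285,-0.0095,0,0,0,0],[0.0285,-0.0095,0,0,0,0],[0.0285,-0.0095,0,0,0,0],[0.0285,-0.0095,0,0,0,0],[0.0285,-0.0095,0,0,0,0],[0.0285,-0.0095,0,0,0,0],[0.0285,-0.0095,0,0,0,0],[0.0285,-0.0095,0,0,0,0],[0,0,0,0,0,0],[0,0,0,0,0,0]]'
python3 nudge.py '[[0,0,0.03,0,0,0],[0,0,0.03,0,0,0],[0,0,0.03,0,0,0],[0,0,0.03,0,0,0],[0,0,0.03,0,0,0],[0,0,0.015,0,0,0],[0,0,0.01,0,0,0],[0,0,0.001,0,0,0],[0,0,0.001,0,0,0],[0,0,0,0,0,0],[0,0,0,0,0,0]]'
```

```text
time: 11.63
position: [0.4169, 0.2736, 0.2519]
orientation: [[-0.425, 0.905, 0.002], [0.905, 0.425, 0.001], [0.0, 0.002, -1.0]]
wrist_force: [-0.9, -0.7, -3.1]
gripper_width: 0.0601
gripper_force: 66.1
time: 12.55
position: [0.4183, 0.2727, 0.0741]
orientation: [[-0.422, 0.907, 0.001], [0.907, 0.422, 0.001], [0.0, 0.001, -1.0]]
wrist_force: [-0.4, 0.6, -2.2]
gripper_width: 0.0601
gripper_force: 67.4
```

```bash
python3 nudge.py '[[0,0,0.001,0,0,0],[0,0,0.001,0,0,0],[0,0,0,0,0,0]]'
python3 nudge.py '[[0,0,0,0,0,0],[0,0,0,0,0,0],[0,0,0,0,0,0],[0,0,0,0,0,0],[0,0,0,0,0,0],[0,0,0,0,0,0],[0,0,-0.02,0,0,0],[0,0,-0.03,0,0,0],[0,0,-0.03,0,0,0],[0,0,-0.03,0,0,0],[0,0,-0.03,0,0,0],[0,0,-0.039,0,0,0],[0,0,0,0,0,0]]' 0.085
python3 - <<'E'
from h import *
plan(.5715,-.012,.25,-35)
E
```

```text
time: 12.8
position: [0.4181, 0.2728, 0.0734]
orientation: [[-0.422, 0.906, 0.002], [0.906, 0.422, 0.001], [0.0, 0.002, -1.0]]
wrist_force: [-9.1, -6.0, 31.5]
gripper_width: 0.0598
gripper_force: 70.7
time: 13.88
position: [0.4192, 0.2736, 0.2568]
orientation: [[-0.422, 0.906, 0.007], [0.906, 0.422, 0.004], [0.001, 0.008, -1.0]]
wrist_force: [0.5, 0.7, 1.1]
gripper_width: 0.085
gripper_force: 0.0
t 13.9 pos [0.4192 0.2736 0.2568] yaw 25.0 q6 98.1 | rz 59.99 rows 8.4 | d [-0.1467  0.2886  0.0066] rows 7.8 | F [0.5 0.7 1.1]
```

```bash
python3 nudge.py '[[0,0,0,0,0,6],[0,0,0,0,0,6],[0,0,0,0,0,6],[0,0,0,0,0,6],[0,0,0,0,0,6],[0,0,0,0,0,6],[0,0,0,0,0,6],[0,0,0,0,0,6],[0,0,0,0,0,6],[0,0,0,0,0,6],[-0.0165,0.032,0,0,0,0],[-0.0165,0.032,0,0,0,0],[-0.0165,0.032,0,0,0,0],[-0.0165,0.032,0,0,0,0],[-0.0165,0.032,0,0,0,0],[-0.0165,0.032,0,0,0,0],[-0.0165,0.032,0,0,0,0],[-0.0165,0.032,0,0,0,0],[-0.0165,0.032,0,0,0,0],[0,0,0,0,0,0]]'
python3 - <<'E'
from h import *
from plant import r
plan(.5715,-.012,.102,-35);c=r.capture('wrist');plan(.5715,-.012,.102,-35)
c=r.capture('wrist');plan(.5715,-.012,.102,-35)
cv2.imwrite('pics/w4.png',c['img'][:,:,::-1])
E
```

```text
time: 15.55
position: [0.57, -0.0193, 0.2495]
orientation: [[0.577, 0.817, -0.0], [0.817, -0.577, -0.001], [-0.001, 0.001, -1.0]]
wrist_force: [1.0, -0.3, 0.6]
gripper_width: 0.0849
gripper_force: 0.0
t 15.6 pos [ 0.57   -0.0193  0.2495] yaw -35.2 q6 123.3 | rz -0.24 rows 0.0 | d [ 0.007  -0.003   0.1474] rows 3.5 | F [ 1.  -0.3  0.6]
t 15.6 pos [ 0.569  -0.0171  0.2496] yaw -35.2 q6 123.5 | rz -0.22 rows 0.0 | d [ 0.0057 -0.0008  0.1476] rows 3.5 | F [-0.4  0.7  0.3]
t 15.7 pos [ 0.5684 -0.0155  0.2497] yaw -35.1 q6 123.6 | rz -0.15 rows 0.0 | d [0.0047 0.0006 0.1477] rows 3.5 | F [-0.1  0.5 -1. ]
```

View pics/w4.png

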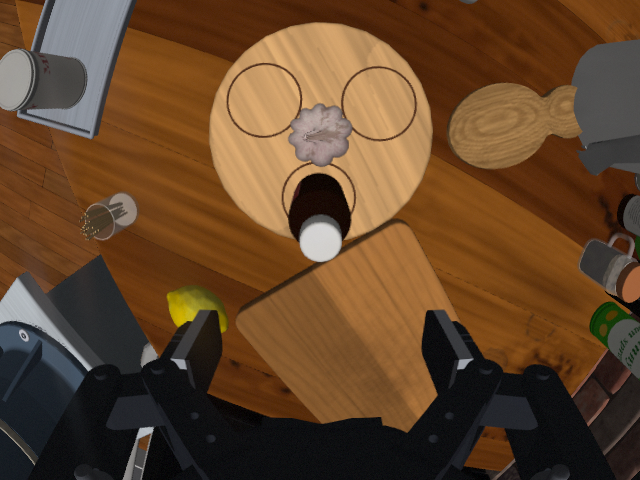

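The bottle cap at (321,239) is centred between the jaws, and the tin stands in the tray. I'll let the arm settle, then check the garlic and cap positions.

```bash
python3 nudge.py '[[0,0,0,0,0,0],[0,0,0,0,0,0],[0,0,0,0,0,0]]' >/dev/null
python3 - <<'E'
from h import *
from plant import r
c=r.capture('wrist');plan(.5715,-.012,.102,-35)
hsv=cv2.cvtColor(c['img'],cv2.COLOR_RGB2HSV);H,S,V=[hsv[...,i].astype(int) for i in range(3)]
u8=lambda m:(m*255).astype(np.uint8)
k=big(u8((S<45)&(V>100)),(290,205,350,265));print('cap',circ(fplane(c,k,.149)),k.min(0),k.max(0))
k=big(u8((S<90)&(V>80)),(284,98,358,170));print('garlic',circ(fplane(c,k,.035)),k.min(0),k.max(0))
k=big(u8((V>140)&(H<30)),(200,15,440,170));k=cv2.convexHull(k)[:,0];k=k[k[:,1]<165];print('board',circ(fplane(c,k,.012)))
E
```

```text
t 15.9 pos [ 0.5679 -0.0135  0.2505] yaw -34.9 q6 123.6 | rz 0.07 rows 0.0 | d [0.0033 0.0021 0.1485] rows 3.6 | F [ 0.1  0.8 -0.1]
cap (array([ 0.5716, -0.0122,  0.0134]), 0.0002) [304 225] [345 264]
garlic (array([0.608 , 0.0401, 0.0272]), 0.0016) [292 106] [355 168]
board (array([0.6081, 0.0404, 0.1106]), 0.0002)
```

```bash
python3 nudge.py '[[0.003,0.002,0,0,0,0],[0,0,0.03,0,0,0],[0,0,0.03,0,0,0],[0,0,0.03,0,0,0],[0,0,0.03,0,0,0],[0,0,0.02,0,0,0],[0,0,0.009,0,0,0],[0,0,0,0,0,0],[0,0,0,0,0,0]]'
python3 nudge.py '[[0,0,0,0,0,0],[0,0,0,0,0,0],[0,0,0,0,0,0],[0,0,0,0,0,0],[0,0,0,0,0,0],[0,0,0,0,0,0],[0,0,0,0,0,0],[0,0,0,0,0,0],[0,0,0,0,0,0],[0,0,0,0,0,0]]' 0.02
python3 - <<'E'
from h import *
plan(.492,.325,.25,-35)
E
```

```text
time: 16.7
position: [0.5719, -0.0129, 0.1021]
orientation: [[0.574, 0.819, 0.0], [0.819, -0.574, -0.0], [0.0, 0.0, -1.0]]
wrist_force: [-0.7, 0.0, -0.5]
gripper_width: 0.0853
gripper_force: 0.0
time: 17.53
position: [0.5723, -0.0129, 0.1028]
orientation: [[0.574, 0.819, 0.002], [0.819, -0.574, 0.0], [0.002, 0.002, -1.0]]
wrist_force: [-2.5, 2.5, 12.3]
gripper_width: 0.0458
gripper_force: 60.1
t 17.5 pos [ 0.5723 -0.0129  0.1028] yaw -35.0 q6 123.7 | rz -0.01 rows 0.0 | d [ 0.231  -0.2593 -0.1473] rows 9.0 | F [-2.5  2.5 12.3]
```

```bash
python3 nudge.py '[[0,0,-0.01,0,0,0],[0,0,-0.02,0,0,0],[0,0,-0.03,0,0,0],[0,0,-0.03,0,0,0],[0,0,-0.03,0,0,0],[0,0,-0.03,0,0,0],[0,0,0,0,0,0]]'
python3 nudge.py '[[0.021,-0.0236,0,0,0,0],[0.021,-0.0236,0,0,0,0],[0.021,-0.0236,0,0,0,0],[0.021,-0.0236,0,0,0,0],[0.021,-0.0236,0,0,0,0],[0.021,-0.0236,0,0,0,0],[0.021,-0.0236,0,0,0,0],[0.021,-0.0236,0,0,0,0],[0.021,-0.0236,0,0,0,0],[0.021,-0.0236,0,0,0,0],[0.021,-0.0236,0,0,0,0],[0,0,0,0,0,0],[0,0,0,0,0,0],[0,0,0,0,0,0]]'
python3 - <<'E'
from h import *
from plant import r
plan(.492,.325,.095,-35)
c=r.capture('wrist');cv2.imwrite('pics/w5.png',c['img'][:,:,::-1])
E
```

```text
time: 18.12
position: [0.5733, -0.0132, 0.2579]
orientation: [[0.574, 0.819, 0.008], [0.819, -0.574, -0.0], [0.004, 0.007, -1.0]]
wrist_force: [1.4, -0.1, -2.1]
gripper_width: 0.0455
gripper_force: 62.1
time: 19.28
position: [0.4914, 0.3249, 0.2515]
orientation: [[0.573, 0.819, 0.0], [0.819, -0.573, -0.0], [-0.0, 0.0, -1.0]]
wrist_force: [-0.4, -0.3, -1.9]
gripper_width: 0.0457
gripper_force: 62.1
t 19.3 pos [0.4914 0.3249 0.2515] yaw -35.0 q6 158.5 | rz 0.01 rows 0.0 | d [0.0005 0.0004 0.1565] rows 3.8 | F [-0.4 -0.3 -1.9]
```

View pics/w5.png

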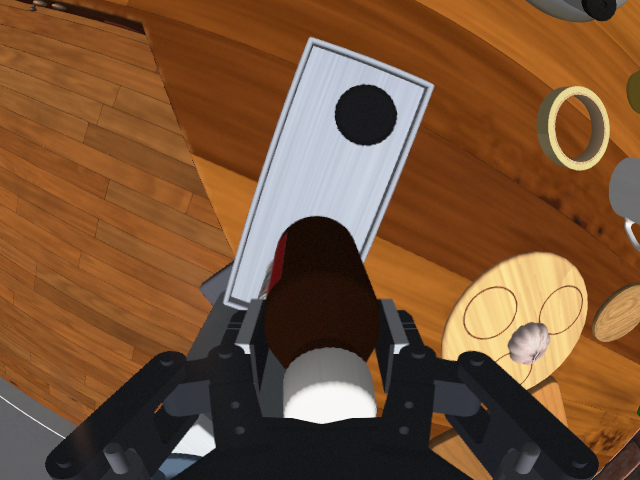

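The bottle is held upright with the jaws gripping just at its shoulder. The shaker stands in the tray at (366,115), and the slot below is free. Lowering.

```bash
python3 nudge.py '[[0,0,0.03,0,0,0],[0,0,0.03,0,0,0],[0,0,0.03,0,0,0],[0,0,0.03,0,0,0],[0,0,0.02,0,0,0],[0,0,0.01,0,0,0],[0,0,0.005,0,0,0],[0,0,0.002,0,0,0],[0,0,0,0,0,0],[0,0,0,0,0,0]]'
python3 nudge.py '[[0,0,0.001,0,0,0],[0,0,0,0,0,0]]'
```

```text
time: 20.17
position: [0.4922, 0.3253, 0.0956]
orientation: [[0.574, 0.819, 0.002], [0.819, -0.574, 0.001], [0.002, 0.001, -1.0]]
wrist_force: [0.7, 0.3, -0.9]
gripper_width: 0.0455
gripper_force: 62.1
time: 20.33
position: [0.4918, 0.3253, 0.094]
orientation: [[0.574, 0.819, 0.001], [0.819, -0.574, 0.001], [0.001, 0.0, -1.0]]
wrist_force: [-0.3, 0.6, -0.3]
gripper_width: 0.0459
gripper_force: 62.3
```

```bash
python3 nudge.py '[[0,0,0.001,0,0,0],[0,0,0,0,0,0]]'
python3 nudge.py '[[0,0,0,0,0,0],[0,0,0,0,0,0],[0,0,0,0,0,0],[0,0,0,0,0,0],[0,0,0,0,0,0],[0,0,0,0,0,0],[0,0,-0.019,0,0,0],[0,0,-0.03,0,0,0],[0,0,-0.03,0,0,0],[0,0,-0.03,0,0,0],[0,0,-0.03,0,0,0],[0,0,-0.02,0,0,0],[0,0,0,0,0,0],[0,0,0,0,0,0],[0,0,0,0,0,0]]' 0.085
python3 - <<'E'
from h import *
plan(.608,.0405,.25,-35)
E
```

```text
time: 20.5
position: [0.4923, 0.3259, 0.0938]
orientation: [[0.574, 0.819, 0.002], [0.819, -0.574, 0.002], [0.003, 0.001, -1.0]]
wrist_force: [-1.8, 0.0, 11.7]
gripper_width: 0.0458
gripper_force: 63.5
time: 21.75
position: [0.4912, 0.3249, 0.2504]
orientation: [[0.574, 0.819, -0.001], [0.819, -0.574, -0.001], [-0.001, -0.0, -1.0]]
wrist_force: [-0.6, 0.3, 0.0]
gripper_width: 0.0852
gripper_force: 0.0
t 21.8 pos [0.4912 0.3249 0.2504] yaw -35.0 q6 158.5 | rz -0.01 rows 0.0 | d [-0.166   0.2588  0.0005] rows 7.4 | F [-0.6  0.3  0. ]
```

```bash
python3 nudge.py '[[-0.0166,0.0259,0,0,0,0],[-0.0166,0.0259,0,0,0,0],[-0.0166,0.0259,0,0,0,0],[-0.0166,0.0259,0,0,0,0],[-0.0166,0.0259,0,0,0,0],[-0.0166,0.0259,0,0,0,0],[-0.0166,0.0259,0,0,0,0],[-0.0166,0.0259,0,0,0,0],[-0.0166,0.0259,0,0,0,0],[-0.0166,0.0259,0,0,0,0],[0,0,0,0,0,0],[0,0,0,0,0,0],[0,0,0,0,0,0]]'
python3 - <<'E'
from h import *
from plant import r
plan(.608,.0405,.038,-35)
c=r.capture('wrist');cv2.imwrite('pics/w6.png',c['img'][:,:,::-1])
c=r.capture('scene');cv2.imwrite('pics/s6.png',c['img'][:,:,::-1])
E
```

```text
time: 22.83
position: [0.6078, 0.0407, 0.2502]
orientation: [[0.574, 0.819, -0.002], [0.819, -0.574, 0.0], [-0.001, -0.002, -1.0]]
wrist_force: [0.9, 1.1, -0.0]
gripper_width: 0.0851
gripper_force: 0.0
t 22.8 pos [0.6078 0.0407 0.2502] yaw -35.0 q6 128.9 | rz -0.03 rows 0.0 | d [2.000e-04 6.000e-04 2.122e-01] rows 5.1 | F [ 0.9  1.1 -0. ]
```

View pics/s6.png

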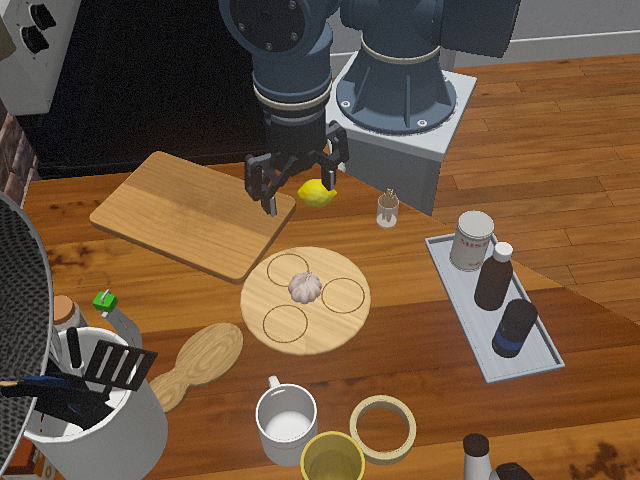

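All three jars stand upright in the tray at (473,240), (493,277) and (514,328), and the garlic is free at (305,288). Taking the garlic now.

```bash
python3 nudge.py '[[0,0.0005,0.03,0,0,0],[0,0,0.03,0,0,0],[0,0,0.03,0,0,0],[0,0,0.03,0,0,0],[0,0,0.03,0,0,0],[0,0,0.03,0,0,0],[0,0,0.02,0,0,0],[0,0,0.012,0,0,0],[0,0,0,0,0,0],[0,0,0,0,0,0]]'
python3 nudge.py '[[0,0,0,0,0,0],[0,0,0,0,0,0],[0,0,0,0,0,0],[0,0,0,0,0,0],[0,0,0,0,0,0],[0,0,0,0,0,0],[0,0,0,0,0,0],[0,0,0,0,0,0],[0,0,0,0,0,0],[0,0,0,0,0,0]]' 0.03
python3 - <<'E'
from h import *
plan(.512,-.236,.2,-35)
E
```

```text
time: 23.77
position: [0.6082, 0.0411, 0.0392]
orientation: [[0.573, 0.82, -0.001], [0.82, -0.573, -0.0], [-0.001, -0.001, -1.0]]
wrist_force: [0.8, 0.2, -0.0]
gripper_width: 0.0847
gripper_force: 0.0
time: 24.6
position: [0.6096, 0.0405, 0.0412]
orientation: [[0.574, 0.819, 0.002], [0.819, -0.574, 0.001], [0.002, 0.002, -1.0]]
wrist_force: [-5.3, 1.0, 15.8]
gripper_width: 0.0531
gripper_force: 60.2
t 24.6 pos [0.6096 0.0405 0.0412] yaw -35.0 q6 128.8 | rz -0.01 rows 0.0 | d [-0.2822  0.079  -0.1592] rows 8.0 | F [-5.3  1.  15.8]
```

```bash
python3 nudge.py '[[0,0,-0.01,0,0,0],[0,0,-0.03,0,0,0],[0,0,-0.03,0,0,0],[0,0,-0.03,0,0,0],[0,0,-0.03,0,0,0],[0,0,-0.03,0,0,0],[-0.0282,0.008,0,0,0,0],[-0.0282,0.008,0,0,0,0],[-0.0282,0.008,0,0,0,0],[-0.0282,0.008,0,0,0,0],[-0.0282,0.008,0,0,0,0],[-0.0282,0.008,0,0,0,0],[-0.0282,0.008,0,0,0,0],[-0.0282,0.008,0,0,0,0],[-0.0282,0.008,0,0,0,0],[-0.0282,0.008,0,0,0,0],[0,0,0,0,0,0],[0,0,0,0,0,0]]'
python3 nudge.py '[[0,0,0.03,0,0,0],[0,0,0.03,0,0,0],[0,0,0.03,0,0,0],[0,0,0.03,0,0,0],[0,0,0.02,0,0,0],[0,0,0.006,0,0,0],[0,0,0.002,0,0,0],[0,0,0,0,0,0],[0,0,0,0,0,0]]'
python3 nudge.py '[[0,0,0.001,0,0,0],[0,0,0,0,0,0]]'
```

```text
time: 26.1
position: [0.512, -0.2379, 0.2002]
orientation: [[0.576, 0.818, 0.001], [0.818, -0.576, -0.0], [0.0, 0.001, -1.0]]
wrist_force: [0.5, 0.5, -0.7]
gripper_width: 0.0528
gripper_force: 62.9
time: 26.85
position: [0.5132, -0.2362, 0.0524]
orientation: [[0.573, 0.819, 0.001], [0.819, -0.573, -0.0], [0.0, 0.001, -1.0]]
wrist_force: [-0.2, 0.5, -0.6]
gripper_width: 0.0529
gripper_force: 62.9
time: 27.02
position: [0.5134, -0.2364, 0.0515]
orientation: [[0.573, 0.819, 0.002], [0.819, -0.573, -0.0], [0.001, 0.002, -1.0]]
wrist_force: [0.8, 4.1, 7.9]
gripper_width: 0.0523
gripper_force: 63.7
```

```bash
python3 nudge.py '[[0,0,0,0,0,0],[0,0,0,0,0,0],[0,0,0,0,0,0],[0,0,0,0,0,0],[0,0,0,0,0,0],[0,0,0,0,0,0],[0,0,-0.021,0,0,0],[0,0,-0.03,0,0,0],[0,0,-0.03,0,0,0],[0,0,-0.03,0,0,0],[0,0,-0.03,0,0,0],[0,0,-0.03,0,0,0],[0,0,-0.03,0,0,0],[0,0,0,0,0,0],[0,0,0,0,0,0]]' 0.085
python3 nudge.py '[[0.028,-0.0212,0,0,0,0],[0.028,-0.0212,0,0,0,0],[0.028,-0.0212,0,0,0,0],[0.028,-0.0212,0,0,0,0],[0.028,-0.0212,0,0,0,0],[0.028,-0.0212,0,0,0,0],[0.028,-0.0212,0,0,0,0],[0.028,-0.0212,0,0,0,0],[0.028,-0.0212,0,0,0,0],[0.028,-0.0212,0,0,0,0],[0.028,-0.0212,0,0,0,0],[0.028,-0.0212,0,0,0,0],[0.028,-0.0212,0,0,0,0],[0.028,-0.0212,0,0,0,0],[0.028,-0.0212,0,0,0,0],[0.028,-0.0212,0,0,0,0],[0,0,0,0,0,0],[0,0,0,0,0,0],[0,0,0,0,0,0]]'
python3 - <<'E'
from h import *
from plant import r
plan(.4914,.325,.0915,-35)
c=r.capture('top');cv2.imwrite('pics/t7.png',c['img'][:,:,::-1])
hsv=cv2.cvtColor(c['img'],cv2.COLOR_RGB2HSV);H,S,V=[hsv[...,i].astype(int) for i in range(3)]
u8=lambda m:(m*255).astype(np.uint8)
k=big(u8((S<100)&(V>80)),(430,220,500,290));print('garlic',circ(plane(c,k,.045)),k.min(0),k.max(0))
m=cv2.morphologyEx(u8((V>95)&(H<25)&(S<175)),cv2.MORPH_OPEN,np.ones((7,7)));k=big(m,(374,185,560,318));R=cv2.minAreaRect(plane(c,k,.022).astype(np.float32)*1000);print(R)
E
```

```text
time: 28.27
position: [0.5132, -0.237, 0.2527]
orientation: [[0.574, 0.819, 0.003], [0.819, -0.574, -0.001], [0.001, 0.003, -1.0]]
wrist_force: [0.0, 0.1, -1.1]
gripper_width: 0.085
gripper_force: 0.0
time: 29.85
position: [0.4913, 0.3245, 0.2501]
orientation: [[0.573, 0.819, -0.001], [0.819, -0.573, -0.001], [-0.002, -0.001, -1.0]]
wrist_force: [0.6, -0.4, -0.1]
gripper_width: 0.0853
gripper_force: 0.0
t 29.9 pos [0.4913 0.3245 0.2501] yaw -35.0 q6 158.4 | rz 0.01 rows 0.0 | d [ 7.000e-04 -1.000e-04  1.586e-01] rows 3.8 | F [ 0.6 -0.4 -0.1]
garlic (array([ 0.5135, -0.2372,  0.0273]), 0.0016) [454 234] [483 264]
((512.2617797851562, -235.61410522460938), (338.3524475097656, 219.02731323242188), 87.0721435546875)
```

View pics/t7.png

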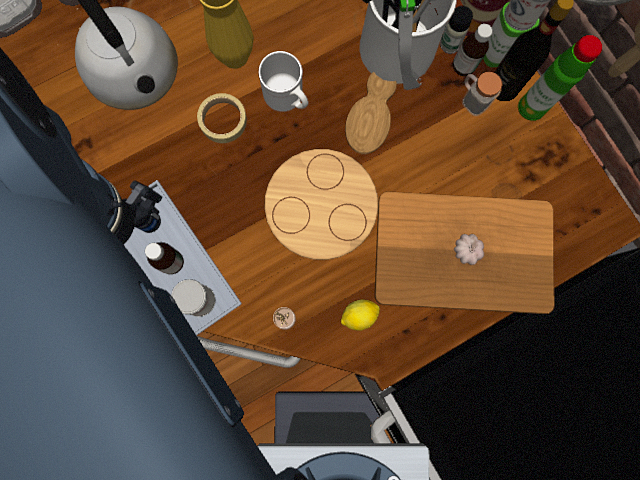

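The garlic sits at (469,249), within about 2 mm of the middle of the chopping board. The rings are bare and the jars are upright. I'll fit the ring centres and collect the bottle.

```bash
python3 nudge.py '[[0,0,0.03,0,0,0],[0,0,0.03,0,0,0],[0,0,0.03,0,0,0],[0,0,0.03,0,0,0],[0,0,0.02,0,0,0],[0,0,0.019,0,0,0],[0,0,0,0,0,0],[0,0,0,0,0,0]]'
python3 nudge.py '[[0,0,0,0,0,0],[0,0,0,0,0,0],[0,0,0,0,0,0],[0,0,0,0,0,0],[0,0,0,0,0,0],[0,0,0,0,0,0],[0,0,0,0,0,0],[0,0,0,0,0,0],[0,0,0,0,0,0],[0,0,0,0,0,0]]' 0.02
python3 - <<'E'
from h import *
im=cv2.imread('pics/t7.png')
from plant import r
c=r.capture('top');g=c['img'].astype(int).min(axis=2).astype(np.uint8)
bh=cv2.morphologyEx(g,cv2.MORPH_BLACKHAT,np.ones((7,7)))
for n,u in(('shaker',(325,171)),('tin',(291,215)),('bottle',(348,222))):
    m=bh>25;ys,xs=np.nonzero(m);d=np.hypot(xs-u[0],ys-u[1]);s=(d>14)&(d<23)
    print(n,s.sum(),circ(plane(c,np.c_[xs[s],ys[s]],.012)))
E
```

```text
time: 30.57
position: [0.4914, 0.3236, 0.0921]
orientation: [[0.575, 0.818, -0.001], [0.818, -0.575, -0.001], [-0.002, -0.001, -1.0]]
wrist_force: [-0.3, -0.3, -0.1]
gripper_width: 0.0852
gripper_force: 0.0
time: 31.4
position: [0.4925, 0.3255, 0.094]
orientation: [[0.574, 0.819, 0.002], [0.819, -0.574, 0.002], [0.003, 0.001, -1.0]]
wrist_force: [-2.1, 0.8, 11.7]
gripper_width: 0.046
gripper_force: 60.4
shaker 191 (array([0.6727, 0.0334, 0.0359]), 0.001)
tin 199 (array([0.5841, 0.0999, 0.036 ]), 0.001)
bottle 189 (array([ 0.5708, -0.01  ,  0.036 ]), 0.0009)
```

```bash
python3 nudge.py '[[0,0,-0.019,0,0,0],[0,0,-0.02,0,0,0],[0,0,-0.03,0,0,0],[0,0,-0.03,0,0,0],[0,0,-0.03,0,0,0],[0,0,-0.03,0,0,0],[0,0,0,0,0,0]]'
python3 nudge.py '[[-0.021,0.0236,0,0,0,0],[-0.021,0.0236,0,0,0,0],[-0.021,0.0236,0,0,0,0],[-0.021,0.0236,0,0,0,0],[-0.021,0.0236,0,0,0,0],[-0.021,0.0236,0,0,0,0],[-0.021,0.0236,0,0,0,0],[-0.021,0.0236,0,0,0,0],[-0.021,0.0236,0,0,0,0],[-0.021,0.0236,0,0,0,0],[-0.021,0.0236,0,0,0,0],[0,0,0,0,0,0],[0,0,0,0,0,0],[0,0,0,0,0,0],[0,0,0,0,0,0]]'
python3 nudge.py '[[0,0,0.03,0,0,0],[0,0,0.03,0,0,0],[0,0,0.03,0,0,0],[0,0,0.03,0,0,0],[0,0,0.018,0,0,0],[0,0,0.006,0,0,0],[0,0,0.003,0,0,0],[0,0,0,0,0,0],[0,0,0,0,0,0],[0,0,0,0,0,0],[0,0,0,0,0,0]]'
python3 nudge.py '[[0,0,0.001,0,0,0],[0,0,0.001,0,0,0],[0,0,0,0,0,0]]'
```

```text
time: 32.03
position: [0.4932, 0.3259, 0.2577]
orientation: [[0.574, 0.819, 0.007], [0.819, -0.574, 0.005], [0.008, 0.003, -1.0]]
wrist_force: [1.5, 0.8, -1.3]
gripper_width: 0.0456
gripper_force: 62.6
time: 33.28
position: [0.5716, -0.0124, 0.2514]
orientation: [[0.573, 0.82, 0.0], [0.82, -0.573, 0.0], [0.0, -0.0, -1.0]]
wrist_force: [-0.1, 0.5, -1.1]
gripper_width: 0.0456
gripper_force: 62.5
time: 34.2
position: [0.5724, -0.0132, 0.1054]
orientation: [[0.574, 0.819, 0.002], [0.819, -0.574, -0.0], [0.001, 0.001, -1.0]]
wrist_force: [0.7, -0.3, -1.1]
gripper_width: 0.0456
gripper_force: 62.5
time: 34.45
position: [0.5722, -0.0131, 0.1031]
orientation: [[0.574, 0.819, 0.001], [0.819, -0.574, 0.0], [0.001, 0.001, -1.0]]
wrist_force: [-2.6, 0.6, 7.5]
gripper_width: 0.0453
gripper_force: 63.4
```

```bash
python3 nudge.py '[[0,0,0,0,0,0],[0,0,0,0,0,0],[0,0,0,0,0,0],[0,0,0,0,0,0],[0,0,0,0,0,0],[0,0,0,0,0,0],[0,0,-0.019,0,0,0],[0,0,-0.03,0,0,0],[0,0,-0.03,0,0,0],[0,0,-0.03,0,0,0],[0,0,-0.03,0,0,0],[0,0,-0.01,0,0,0],[0,0,0,0,0,0]]' 0.085
python3 nudge.py '[[0.01455,-0.029,0,0,0,-6],[0,0,0,0,0,-6],[0,0,0,0,0,-6],[0,0,0,0,0,-6],[0,0,0,0,0,-6],[0,0,0,0,0,-6],[0,0,0,0,0,-6],[0,0,0,0,0,-6],[0,0,0,0,0,-6],[0,0,0,0,0,-6],[0,0,0,0,0,0]]'
python3 - <<'E'
from h import *
plan(.4178,.2729,.25,25)
E
```

```text
time: 35.53
position: [0.573, -0.0133, 0.2541]
orientation: [[0.574, 0.819, 0.005], [0.819, -0.574, -0.0], [0.002, 0.004, -1.0]]
wrist_force: [0.1, 0.1, -0.8]
gripper_width: 0.0849
gripper_force: 0.0
time: 36.45
position: [0.5559, 0.0153, 0.25]
orientation: [[-0.427, 0.904, -0.002], [0.904, 0.427, -0.0], [0.001, -0.002, -1.0]]
wrist_force: [0.0, 0.4, 0.3]
gripper_width: 0.0849
gripper_force: 0.0
t 36.5 pos [0.5559 0.0153 0.25  ] yaw 25.3 q6 66.3 | rz 0.29 rows 0.0 | d [ 2.919e-01 -1.630e-02  2.000e-04] rows 7.0 | F [0.  0.4 0.3]
```

```bash
python3 nudge.py '[[0.0292,-0.0017,0,0,0,0],[0.0292,-0.0017,0,0,0,0],[0.0292,-0.0017,0,0,0,0],[0.0292,-0.0017,0,0,0,0],[0.0292,-0.0017,0,0,0,0],[0.0292,-0.0017,0,0,0,0],[0.0292,-0.0017,0,0,0,0],[0.0292,-0.0017,0,0,0,0],[0.0292,-0.0017,0,0,0,0],[0.0292,-0.0017,0,0,0,0],[0,0,0,0,0,0],[0,0,0,0,0,0],[0,0,0,0,0,0],[0,0,0,0,0,0]]'
python3 - <<'E'
from h import *
from plant import r
c=r.capture('wrist');plan(.4178,.2729,.0715,25)
hsv=cv2.cvtColor(c['img'],cv2.COLOR_RGB2HSV)
cv2.imwrite('pics/w8.png',c['img'][:,:,::-1])
E
```

```text
time: 37.62
position: [0.4179, 0.2721, 0.2509]
orientation: [[-0.42, 0.907, -0.0], [0.907, 0.42, -0.0], [-0.0, -0.001, -1.0]]
wrist_force: [-0.9, 0.6, 0.1]
gripper_width: 0.0855
gripper_force: 0.0
t 37.7 pos [0.418  0.272  0.2511] yaw 24.9 q6 98.2 | rz -0.14 rows 0.0 | d [0.0009 0.0003 0.1796] rows 4.3 | F [-0.   0.5 -0.9]
```

View pics/w8.png

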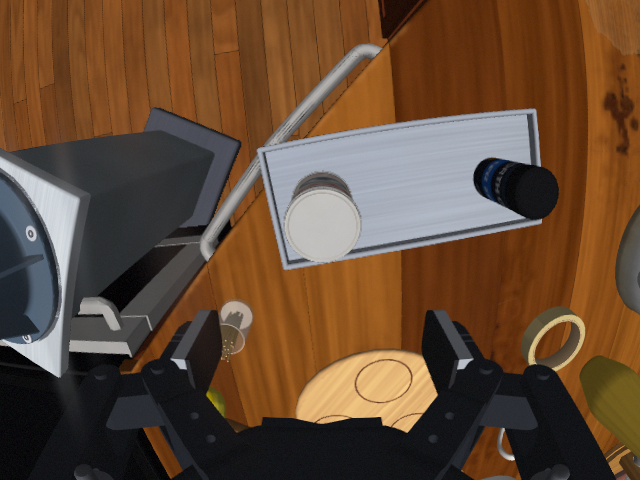

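The tin lid at (323,223) is centred as it was at the first pick, so I'll grip it.

```bash
python3 nudge.py '[[0.0005,0,0.03,0,0,0],[0,0,0.03,0,0,0],[0,0,0.03,0,0,0],[0,0,0.03,0,0,0],[0,0,0.03,0,0,0],[0,0,0.02,0,0,0],[0,0,0.008,0,0,0],[0,0,0,0,0,0],[0,0,0,0,0,0]]'
python3 nudge.py '[[0,0,0,0,0,0],[0,0,0,0,0,0],[0,0,0,0,0,0],[0,0,0,0,0,0],[0,0,0,0,0,0],[0,0,0,0,0,0],[0,0,0,0,0,0],[0,0,0,0,0,0]]' 0.04
python3 nudge.py '[[0,0,-0.018,0,0,0],[0,0,-0.03,0,0,0],[0,0,-0.03,0,0,0],[0,0,-0.03,0,0,0],[0,0,-0.03,0,0,0],[0,0,-0.03,0,0,0],[0,0,-0.01,0,0,0],[0,0,0,0,0,0],[0,0,0,0,0,0],[0,0,0,0,0,0]]'
python3 - <<'E'
from h import *
plan(.5830,.0980,.082,25)
E
```

```text
time: 38.42
position: [0.4179, 0.273, 0.074]
orientation: [[-0.421, 0.907, 0.0], [0.907, 0.421, 0.0], [-0.0, 0.0, -1.0]]
wrist_force: [0.5, -0.2, 1.0]
gripper_width: 0.085
gripper_force: 0.0
time: 39.08
position: [0.4181, 0.2737, 0.0748]
orientation: [[-0.422, 0.906, 0.002], [0.906, 0.422, 0.001], [0.0, 0.002, -1.0]]
wrist_force: [-3.5, -2.2, 12.0]
gripper_width: 0.0599
gripper_force: 62.9
time: 39.92
position: [0.4169, 0.2729, 0.2497]
orientation: [[-0.422, 0.906, -0.002], [0.906, 0.422, -0.001], [-0.0, -0.002, -1.0]]
wrist_force: [-0.4, 0.9, -2.9]
gripper_width: 0.0596
gripper_force: 66.5
t 39.9 pos [0.4169 0.2729 0.2497] yaw 25.0 q6 98.2 | rz -0.01 rows 0.0 | d [-0.2287  0.077   0.1677] rows 7.0 | F [-0.4  0.9 -2.9]
```

```bash
python3 nudge.py '[[-0.0285,0.0095,0,0,0,0],[-0.0285,0.0095,0,0,0,0],[-0.0285,0.0095,0,0,0,0],[-0.0285,0.0095,0,0,0,0],[-0.0285,0.0095,0,0,0,0],[-0.0285,0.0095,0,0,0,0],[-0.0285,0.0095,0,0,0,0],[-0.0285,0.0095,0,0,0,0],[0,0,0,0,0,0],[0,0,0,0,0,0],[0,0,0,0,0,0],[0,0,0,0,0,0]]'
python3 nudge.py '[[0,0,0.03,0,0,0],[0,0,0.03,0,0,0],[0,0,0.03,0,0,0],[0,0,0.03,0,0,0],[0,0,0.03,0,0,0],[0,0,0.012,0,0,0],[0,0,0.005,0,0,0],[0,0,0,0,0,0],[0,0,0,0,0,0],[0,0,0,0,0,0]]'
python3 nudge.py '[[0,0,0.001,0,0,0],[0,0,0,0,0,0]]'
```

```text
time: 40.92
position: [0.5818, 0.0993, 0.2506]
orientation: [[-0.423, 0.906, -0.001], [0.906, 0.423, -0.0], [0.001, -0.001, -1.0]]
wrist_force: [0.0, -0.3, -3.2]
gripper_width: 0.0597
gripper_force: 66.3
time: 41.75
position: [0.5824, 0.0994, 0.0847]
orientation: [[-0.423, 0.906, 0.001], [0.906, 0.423, 0.0], [-0.0, 0.001, -1.0]]
wrist_force: [0.8, -0.3, -2.4]
gripper_width: 0.0596
gripper_force: 65.8
time: 41.92
position: [0.5827, 0.0991, 0.0837]
orientation: [[-0.423, 0.906, 0.001], [0.906, 0.423, 0.0], [0.0, 0.001, -1.0]]
wrist_force: [-1.8, 0.8, 3.2]
gripper_width: 0.06
gripper_force: 66.3
```

```bash
python3 nudge.py '[[0,0,0,0,0,0],[0,0,0,0,0,0],[0,0,0,0,0,0],[0,0,0,0,0,0],[0,0,0,0,0,0],[0,0,0,0,0,0],[0,0,-0.018,0,0,0],[0,0,-0.03,0,0,0],[0,0,-0.03,0,0,0],[0,0,-0.03,0,0,0],[0,0,-0.03,0,0,0],[0,0,-0.03,0,0,0],[0,0,0,0,0,0]]' 0.085
python3 nudge.py '[[0.0325,0.013,0,0,0,0],[0.0325,0.013,0,0,0,0],[0.0325,0.013,0,0,0,0],[0.0325,0.013,0,0,0,0],[0.0325,0.013,0,0,0,0],[0.0325,0.013,0,0,0,0],[0.0325,0.013,0,0,0,0],[0.0325,0.013,0,0,0,0],[0,0,0,0,0,-6],[0,0,0,0,0,-6],[0,0,0,0,0,-6],[0,0,0,0,0,-6],[0,0,0,0,0,-6],[0,0,0,0,0,-6],[0,0,0,0,0,-6],[0,0,0,0,0,-6],[0,0,0,0,0,-6],[0,0,0,0,0,-6],[0,0,0,0,0,0],[0,0,0,0,0,0]]'
python3 - <<'E'
from h import *
from plant import r
for i in range(3):c=r.capture('wrist')
plan(.5674,.3776,.0725,85)
cv2.imwrite('pics/w9.png',c['img'][:,:,::-1])
E
```

```text
time: 43.0
position: [0.5843, 0.099, 0.2572]
orientation: [[-0.422, 0.906, 0.007], [0.906, 0.422, 0.001], [-0.002, 0.007, -1.0]]
wrist_force: [1.4, -0.0, 0.3]
gripper_width: 0.0849
gripper_force: 0.0
time: 44.67
position: [0.567, 0.3783, 0.2511]
orientation: [[-0.996, 0.091, -0.0], [0.091, 0.996, -0.0], [0.0, -0.0, -1.0]]
wrist_force: [-0.9, 0.7, -0.6]
gripper_width: 0.0847
gripper_force: 0.0
t 44.8 pos [0.567  0.3783 0.2512] yaw 84.8 q6 38.9 | rz -0.17 rows 0.0 | d [-0.0004 -0.0007  0.1787] rows 4.3 | F [0.3 0.8 0.1]
```

View pics/w9.png

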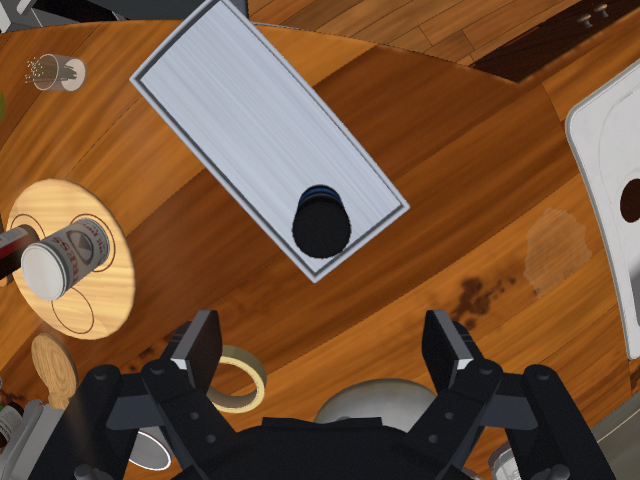

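The shaker cap at (321,231) is centred between the jaws. I'll grip it and carry it back.

```bash
python3 nudge.py '[[0,-0.0005,0.03,0,0,0],[0,0,0.03,0,0,0],[0,0,0.03,0,0,0],[0,0,0.03,0,0,0],[0,0,0.03,0,0,0],[0,0,0.02,0,0,0],[0,0,0.009,0,0,0],[0,0,0,0,0,0],[0,0,0,0,0,0]]'
python3 nudge.py '[[0,0,0,0,0,0],[0,0,0,0,0,0],[0,0,0,0,0,0],[0,0,0,0,0,0],[0,0,0,0,0,0],[0,0,0,0,0,0],[0,0,0,0,0,0],[0,0,0,0,0,0],[0,0,0,0,0,0],[0,0,0,0,0,0]]' 0.02
python3 nudge.py '[[0,0,-0.019,0,0,0],[0,0,-0.03,0,0,0],[0,0,-0.03,0,0,0],[0,0,-0.03,0,0,0],[0,0,-0.03,0,0,0],[0,0,-0.03,0,0,0],[0,0,-0.01,0,0,0],[0,0,0,0,0,0],[0,0,0,0,0,0]]'
python3 nudge.py '[[-0.0131,-0.0331,0,0,0,0],[-0.0131,-0.0331,0,0,0,0],[-0.0131,-0.0331,0,0,0,0],[-0.0131,-0.0331,0,0,0,0],[-0.0131,-0.0331,0,0,0,0],[-0.0131,-0.0331,0,0,0,0],[-0.0131,-0.0331,0,0,0,0],[-0.0131,-0.0331,0,0,0,0],[-0.0131,-0.0331,0,0,0,0],[-0.0131,-0.0331,0,0,0,0],[0,0,0,0,0,0],[0,0,0,0,0,0],[0,0,0,0,0,0],[0,0,0,0,0,0],[0,0,0,0,0,0]]'
```

```text
time: 45.57
position: [0.5673, 0.378, 0.0731]
orientation: [[-0.996, 0.088, 0.0], [0.088, 0.996, 0.0], [-0.0, 0.0, -1.0]]
wrist_force: [0.5, -0.3, 0.8]
gripper_width: 0.0851
gripper_force: 0.0
time: 46.4
position: [0.5676, 0.378, 0.0737]
orientation: [[-0.996, 0.088, 0.002], [0.088, 0.996, 0.001], [-0.002, 0.001, -1.0]]
wrist_force: [-0.8, -2.7, 7.4]
gripper_width: 0.0443
gripper_force: 60.1
time: 47.15
position: [0.5672, 0.3779, 0.2513]
orientation: [[-0.996, 0.087, 0.001], [0.087, 0.996, 0.0], [-0.001, 0.001, -1.0]]
wrist_force: [-0.9, -0.2, -1.8]
gripper_width: 0.0443
gripper_force: 61.2
time: 48.4
position: [0.6682, 0.0378, 0.251]
orientation: [[-0.996, 0.086, -0.001], [0.086, 0.996, 0.0], [0.001, 0.0, -1.0]]
wrist_force: [-0.1, -0.8, -1.8]
gripper_width: 0.0447
gripper_force: 61.5
```

```bash
python3 nudge.py '[[0,0,0.03,0,0,0],[0,0,0.03,0,0,0],[0,0,0.03,0,0,0],[0,0,0.03,0,0,0],[0,0,0.02,0,0,0],[0,0,0.01,0,0,0],[0,0,0,0,0,0],[0,0,0,0,0,0],[0,0,0,0,0,0],[0,0,0,0,0,0],[0,0,0,0,0,0],[0,0,0,0,0,0]]'
python3 - <<'E'
from h import *
from plant import r
for i in range(4): plan(.669,.0345,.08,85); r.capture('scene')
E
```

```text
time: 49.4
position: [0.669, 0.0366, 0.1022]
orientation: [[-0.996, 0.087, 0.001], [0.087, 0.996, 0.0], [-0.001, 0.0, -1.0]]
wrist_force: [0.1, 0.3, -0.6]
gripper_width: 0.0445
gripper_force: 61.5
t 49.4 pos [0.669  0.0366 0.1022] yaw 85.0 q6 8.1 | rz -0.01 rows 0.0 | d [-0.0001 -0.0021  0.0222] rows 0.5 | F [ 0.1  0.3 -0.6]
t 49.5 pos [0.6689 0.0366 0.1019] yaw 85.0 q6 8.1 | rz -0.01 rows 0.0 | d [-0.0003 -0.0021  0.0219] rows 0.5 | F [-0.1  0.4 -1.1]
t 49.5 pos [0.6687 0.0366 0.1017] yaw 85.0 q6 8.1 | rz -0.01 rows 0.0 | d [-0.0004 -0.0021  0.0217] rows 0.5 | F [ 0.1  0.8 -1.9]
t 49.5 pos [0.6687 0.0366 0.1016] yaw 85.0 q6 8.1 | rz -0.02 rows 0.0 | d [-0.0005 -0.002   0.0216] rows 0.5 | F [-0.1 -0.6 -0.9]
```

```bash
python3 nudge.py '[[-0.001,-0.0015,0.008,0,0,0],[0,0,0.008,0,0,0],[0,0,0.001,0,0,0],[0,0,0,0,0,0],[0,0,0,0,0,0]]'
python3 nudge.py '[[0,0,0.001,0,0,0],[0,0,0.001,0,0,0],[0,0,0,0,0,0]]'
```

```text
time: 50.02
position: [0.6691, 0.035, 0.0836]
orientation: [[-0.996, 0.087, -0.001], [0.087, 0.996, -0.0], [0.001, -0.0, -1.0]]
wrist_force: [-0.5, 0.6, -0.6]
gripper_width: 0.0444
gripper_force: 61.4
time: 50.27
position: [0.6696, 0.035, 0.0827]
orientation: [[-0.996, 0.087, 0.001], [0.087, 0.996, -0.0], [-0.001, -0.0, -1.0]]
wrist_force: [-1.9, -0.7, 3.9]
gripper_width: 0.0445
gripper_force: 61.7
```

Contact at the original height. I'll release, rise and swing the arm clear so I can check all three jars.

```bash
python3 nudge.py '[[0,0,0,0,0,0],[0,0,0,0,0,0],[0,0,0,0,0,0],[0,0,0,0,0,0],[0,0,0,0,0,0],[0,0,0,0,0,0],[0,0,-0.02,0,0,0],[0,0,-0.03,0,0,0],[0,0,-0.03,0,0,0],[0,0,-0.03,0,0,0],[0,0,-0.03,0,0,0],[0,0,-0.03,0,0,0],[0,0,0,0,0,0]]' 0.085
python3 nudge.py '[[0.02,0.03,0,0,0,0],[0.02,0.03,0,0,0,0],[0.02,0.03,0,0,0,0],[0.02,0.03,0,0,0,0],[0.02,0.03,0,0,0,0],[0.02,0.03,0,0,0,0],[0.02,0.03,0,0,0,0],[0.02,0.03,0,0,0,0],[0.02,0.03,0,0,0,0],[0.02,0.03,0,0,0,0],[0.02,0.03,0,0,0,0],[0.02,0.03,0,0,0,0],[0.02,0.03,0,0,0,0],[0,0,0,0,0,0],[0,0,0,0,0,0],[0,0,0,0,0,0]]'
python3 - <<'E'
from plant import r
from h import *
c=r.capture('top');im=c['img'];cv2.imwrite('pics/t10.png',im[:,:,::-1]);hsv=cv2.cvtColor(im,cv2.COLOR_RGB2HSV)
H,S,V=[hsv[...,i].astype(int) for i in range(3)]
u8=lambda m:(m*255).astype(np.uint8)
k=big(u8((S<60)&(V>60)),(262,180,309,240)); top=k[k[:,1]<207]; print('tin',circ(plane(c,top,.108)),circ(plane(c,top,.108),.031))
k=big(u8((V<75)),(305,140,348,190)); top=k[k[:,1]<160]; print('shaker',circ(plane(c,top,.115)),circ(plane(c,top,.115),.023),k.min(0),k.max(0))
k=big(u8((S<50)&(V>130)),(340,190,370,220)); print('cap',circ(plane(c,k,.149)),k.min(0),k.max(0))
a=im[140:270,250:390,::-1];b=cv2.imread('pics/top0.png')[140:270,250:390]
cv2.imwrite('pics/cmp.png',cv2.resize(np.hstack([b,a]),(784,364),interpolation=cv2.INTER_NEAREST))
s=r.capture('scene');h2=cv2.cvtColor(s['img'],cv2.COLOR_RGB2HSV);S2,V2=h2[...,1].astype(int),h2[...,2].astype(int)
k=big(u8((S2<50)&(V2>120)),(268,205,296,240));print('cap scene',k.min(0),k.max(0))
k=big(u8((S2<60)&(V2>60)),(318,240,370,312));print('tin',k.min(0),k.max(0),circ(plane(s,k[k[:,1]>300],.012),.031))
k=big(u8((V2<110)),(265,272,301,338));print('shaker',k.min(0),k.max(0),circ(plane(s,k[k[:,1]>324],.012),.023))
E
```

```text
time: 51.35
position: [0.6709, 0.0351, 0.2586]
orientation: [[-0.996, 0.087, 0.008], [0.087, 0.996, 0.0], [-0.008, 0.001, -1.0]]
wrist_force: [0.5, -0.8, -0.5]
gripper_width: 0.085
gripper_force: 0.0
time: 52.68
position: [0.4445, 0.4461, 0.2521]
orientation: [[-0.996, 0.087, -0.0], [0.087, 0.996, -0.0], [0.0, -0.0, -1.0]]
wrist_force: [0.8, -1.3, -0.5]
gripper_width: 0.0851
gripper_force: 0.0
tin (array([0.5822, 0.0992, 0.029 ]), 0.0005) (array([0.5797, 0.0993]), 0.0012)
shaker (array([0.6706, 0.0348, 0.0212]), 0.0008) (array([0.6684, 0.0349]), 0.0013) [313 143] [338 181]
cap (array([ 0.5711, -0.0107,  0.0129]), 0.0005) [345 197] [360 212]
cap scene [274 212] [290 230]
tin [324 245] [362 308] (array([0.6312, 0.122 ]), 0.0075)
shaker [268 272] [300 334] (array([0.6681, 0.0339]), 0.0007)
```

View pics/cmp.png

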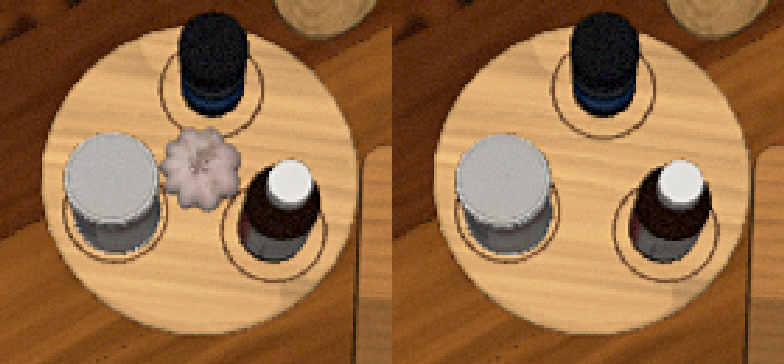

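All three jars are upright and within about 1 mm of their starting spots. I'm handing the job in.

```bash
python3 -c "
from plant import r
print(r.sign_off())"
```

```text
the job is handed in; nothing more can be done
None
```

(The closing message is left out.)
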